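Tidy the sideboard: everything back on its own pad

ROBOT

A 6-joint arm with a two-finger parallel gripper is mounted at the origin on the work surface. World frame = base frame: x ahead of the robot, y to its left, z up, the work surface at z = 0. Lengths are in m, angles in rad, forces in N, time in s.
With the tool pointing down it reaches from about 0.3 to 0.875 m from the base axis. Payload 6.4 kg.
Tool frame: the origin (TCP) lies at the very end of the fingers, on their centre line; the grasp point (between the pads) lies 19 mm behind it; z points along the fingers, y is the line along which they close (so a half turn about z gives the same grasp; the last joint's range is limited). The gripper opens to 85 mm and grips with 20 to 120 N. Pads are 22 mm wide; open, the fingers measure 114 mm over their backs; the gripper's body (76 mm by 85 mm) begins 54 mm behind the grasp point. The pads swing forward as they close: fully open they stand 13 mm farther back than shut.
Start: joints at [1.004, 0.181, 1.607, -0, 1.354, -0.206], TCP at [0.203, 0.538, 0.231] pointing down, gripper open.
Joint ranges: [-2.99, 2.99], [-0.89, 2.07], [0.3, 2.58], [-1.14, 4.28], [0, 2.63], [-3.12, 3.12]. Speed limits (rad/s): [2.57, 2.57, 3.01, 3.14, 3.14, 3.14].

INTERFACE

Orientations are given as a unit quaternion [x, y, z, w].
In Python, from cell import observe, viewer, order gives the robot as it stands.
- The arm moves only by the shell command python3 -m inch 'ROWS' [FORCE]. ROWS is JSON, a list of rows, each a list of 5 numbers: the shift along the tool's x, y, z in m, then the turn about the tool's z in degrees, then the closure in counts, from 0 (fully open) to 255 (shut). A call has exactly 5 rows; each row shifts and turns the commanded pose from where the row before left it, along the tool's axes as they then stand; what a row does not reach is not made up. A row lasts 1/8 s, in which the tool goes at most 62.5 mm and 10.7 degrees, less where a joint would pass 70% of its speed; a pose out of reach is approached as far as the arm can. A call is refused whole if a number of a shift passes 0.0625 or a number of a turn 10.7, either way. A call with a gripper value outside its range is refused whole. The fingers move at their own pace and stop on an object; FORCE is the grip in N (left out, the last holds). Time passes only in rows, so rows that do not move let the fingers close, or fill a call up. It gives the time, the measured TCP pose, the force, the opening and the grip force at its end, in the units of the state.
- observe(): the state, without advancing time (a new reading comes with each control period).
- viewer.camera(name): name is "scene" or "top" or "wrist"; returns (picture, depth): 480x640x3 uint8, red, green, blue; 480x640 float32, m along the optical axis (not along the pixel's ray), 0 where there is no reading.
- viewer.camera_params(name): a dict with "fx", "fy", "cx", "cy" (pixels), "D" ([k1, k2, p1, p2, k3] as OpenCV has them; the pictures are not rectified), "eye" and "orientation" of the camera in the world; the wrist camera has in their place "mount" (4x4, takes a point from camera to tool coordinates, whose origin is the TCP and whose axes are the flange's). Camera axes: x right, y up, looking along -z (the intrinsics and any distortion apply to the point x, -y, -z); pixel columns grow to the right and rows downward; lengths in m; the calibration is good to about 2 mm. A picture is of the moment at which its call begins: read the wrist's pose just before it. camera_params takes no time and is no camera call.
- order.sign_off(): hands the job in; it is judged then, once.
The state is a dict: "time_s": time; "joints": joint angles; "dq": joint speeds; "joint_torque": joint torques, N m; "tcp_pos": TCP position; "orientation": TCP orientation; "contact_force": force on the tool from outside, world axes, zero at the start; "torque": the same for the moment, N m; "finger_gap": finger opening in m; "finger_force": force on a finger pad.
Only numpy, scipy, OpenCV 4.12 (cv2) and the standard library are available. Lean on these libraries where they do the work, as an engineer would, in place of code of your own. Each camera call takes 0.05 s, during which the arm holds its last target. There are 200 camera calls.

TASK

Tidy the sideboard so that each thing is on the pad or holder meant for it: the chrome vase, which somebody has left on the black trivet, in the middle of the white marble base, the blue teapot in the middle of the black trivet, the amber glass tumbler in the middle of the round wooden coaster, and the remote control flat, buttons up and lengthways inside the tan tray with the green lining. Keep the three standing things upright, set everything down gently without dropping it, and leave the piggy bank and the glass jar where they are.

Things in the scene. Friction and masses are not known exactly. Their poses are not given: they have to be found in the camera images.
- vase: Chrome bud vase, 150 mm tall, about 0.3 kg: foot 54 mm across, belly 66 mm at 40 mm height, straight round neck 28 mm across from 98 to 136 mm height (grip it there from above), rim 36 mm. It starts standing on the black trivet, near its middle. Origin: centre of its underside; z up along its axis.
- teapot: Blue stoneware teapot, about 0.55 kg: foot 72 mm across, body 114 mm across, fixed lid with knob, 95 mm high. A rigid bow handle arches over it; pinch its level black grip from above, closing along y: 44 mm long (x), 12 wide (y), 14 thick, centred above the origin at 142 mm height, top of all at 149 mm. Spout to +x, 85 mm from the axis. Origin: centre of the underside; z up.
- tumbler: Empty amber glass tumbler, 95 mm tall, 58 mm across at the foot and 62 mm at the rim, open at the top, about 0.2 kg. Grip it from above across its upper third, with the pads near the rim and the gripper's body clear of it. Origin: centre of its underside; z up along its axis.
- remote: Black remote control lying flat, 140 mm long (x), 40 mm wide (y), 16 mm thick, about 0.11 kg, grey buttons on its upper face and a small red one near its +x end. Origin: centre of its underside; x along its length, z up out of the buttons. Either end may point either way in the tray.
- trivet: Round black silicone trivet, 150 mm across, 8 mm thick, with a honeycomb of dimples and a small hanging loop at +x; fixed to the top. Pad for the teapot. Origin: centre of its underside; its upper face is 8 mm above.
- marble_base: Square white marble base, 110 x 110 mm, 12 mm thick, fixed. Pad for the chrome vase. Origin: centre of its underside; its upper face is 12 mm above.
- coaster: Round dark wooden drink coaster, 100 mm across, 8 mm thick, flat on top, fixed. Pad for the tumbler. Origin: centre of its underside; its upper face is 8 mm above.
- remote_tray: Shallow open tan tray with a dark green lining, for the remote control, 180 mm long (x) and 110 mm wide (y) outside, 13 mm high; walls 5 mm thick, inside 170 x 100 mm, inner floor 5 mm above its underside, so the walls stand 8 mm above the floor; fixed. Origin: centre of its underside; x along its length.
- piggy_bank: Pink ceramic piggy bank, loose, 112 mm long (x, snout to +x), 76 mm wide, 91 mm high with its ears; not to be disturbed. Origin: underside, below the middle of its body; z up.
- jar: Clear glass jar with an aluminium screw-top lid, loose, 72 mm across, 110 mm tall; not to be disturbed. Origin: centre of its underside; z up.
Things that resemble listed ones, but are neither listed nor needed, are in the scene too. Leave any yellow look-alike of the tumbler alone.

How it is judged:
By the outcome, as a careful person would: the job done as asked, in the order asked, and still so for the second after the job is handed in, with the robot touching nothing.
It also fails if it takes over 112 s, if anything falls off the work surface, if the arm or the gripper's body presses on something with over 40 N, if the wrist force passes 120 N, or if a joint passes its speed limit or range.

## Working session

There is one attempt and no reset: what is moved stays moved. The work goes in short steps, Python scripts to look and compute and a shell command to move; the robot and the scene stay as the last step left them, time stands still between calls to the robot, and variables do not carry over. Pictures are saved under pics/ and viewed, at most 14 in all, crops included, and the job is handed in when it is done.

```bash
mkdir -p pics; ls
python3 - <<'E'
from cell import observe, viewer, order
import cv2,numpy as np
s=observe();print(s)
for n in("scene","top","wrist"):
    print(n,viewer.camera_params(n))
for n in("scene","top"):
    p,d=viewer.camera(n); np.savez('pics/%s0.npz'%n,p=p,d=d)
    cv2.imwrite('pics/%s0.png'%n,p[:,:,::-1])
E
```

```text
pics
{'time_s': 0.0, 'joints': array([ 1.00369279e+00,  1.81549194e-01,  1.60801762e+00,  3.89188262e-06,
        1.35380821e+00, -2.06331341e-01]), 'dq': array([ 9.45931534e-04,  2.76327383e-04,  1.07219310e-03, -7.92016400e-04,
       -2.88290379e-05, -1.65302466e-03]), 'joint_torque': array([-4.44056313e-04, -4.44887638e+01, -3.51324928e+01, -4.76791356e-04,
        9.43634397e-03,  1.36145619e-05]), 'tcp_pos': array([0.20266493, 0.53750143, 0.23037493]), 'orientation': array([ 1.79409761e-01,  9.83774031e-01, -8.24656818e-04, -3.37870543e-04]), 'contact_force': array([-0.67678729, -0.908569  ,  0.05700749]), 'torque': array([-0.01161468,  0.03576828,  0.0110076 ]), 'finger_force': 0.0, 'finger_gap': 0.0850432421702329}
scene {'fx': 589.9272586301277, 'fy': 589.9272586301277, 'cx': 315.56908342442466, 'cy': 236.22878823381214, 'D': array([-0.07592026,  0.        ,  0.        ,  0.        ,  0.        ]), 'eye': array([1.28019551, 0.66653738, 0.87118692]), 'orientation': array([0.16998808, 0.39117318, 0.82937361, 0.36086979])}
top {'fx': 567.7212583902706, 'fy': 567.7212583902706, 'cx': 318.9484087542125, 'cy': 239.18021361462476, 'D': array([-0.1095665,  0.       ,  0.       ,  0.       ,  0.       ]), 'eye': array([ 0.39467937, -0.01466499,  1.38879355]), 'orientation': array([-0.04833403,  0.03163097,  0.71583727, -0.69587377])}
wrist {'fx': 351.2097258849241, 'fy': 351.2097258849241, 'cx': 318.05535507367495, 'cy': 233.82759435095534, 'D': array([-0.04206051,  0.        ,  0.        ,  0.        ,  0.        ]), 'mount': array([[ 3.89402520e-04,  9.45415905e-01,  3.25865946e-01,
         8.24785036e-02],
       [ 9.99999892e-01, -4.51374886e-04,  1.14570176e-04,
        -1.83997603e-04],
       [ 2.55404171e-04,  3.25865866e-01, -9.45415978e-01,
        -1.43085825e-01],
       [ 0.00000000e+00,  0.00000000e+00,  0.00000000e+00,
         1.00000000e+00]])}
```

View pics/scene0.png

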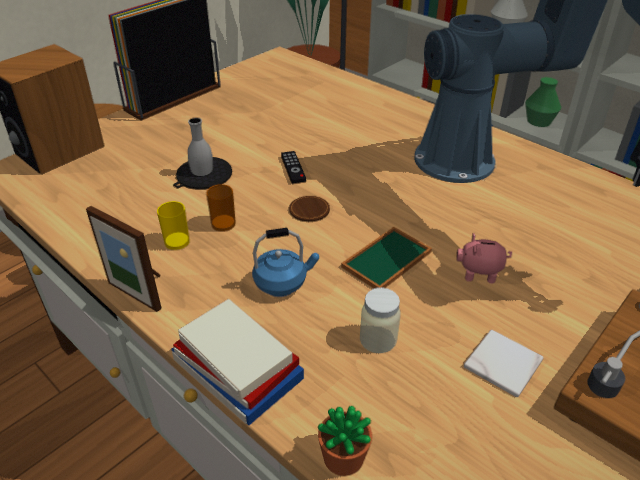

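View pics/top0.png

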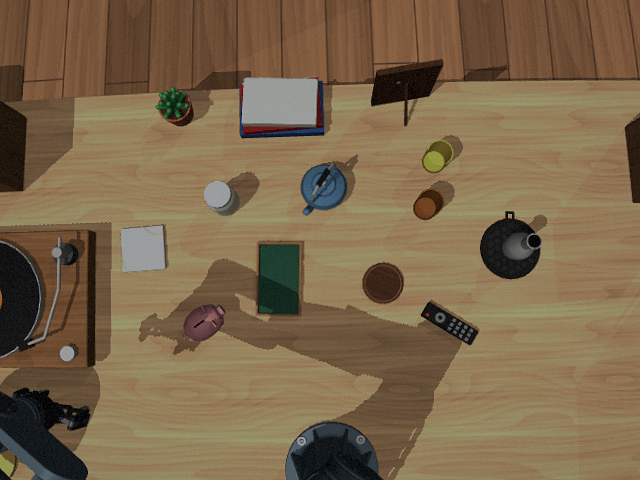

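The scene view shows the vase on the trivet at (200,160), the amber tumbler at (221,208), the yellow look-alike at (173,225), the teapot at (280,265), the remote at (293,167), the coaster at (309,208), the tray at (387,257), the marble base at (503,362), the pig at (485,257) and the jar at (380,320). In the top view these are the trivet at (510,248), tumbler at (428,205), yellow one at (437,157), teapot at (323,187), remote at (449,323), coaster at (383,283), tray at (279,278) and marble at (144,248).

Possible mix-ups:
- **Tumbler:** amber (428,205) or yellow (437,157). I choose amber.
- **Trivet or coaster:** (510,248) or (383,283). The trivet is the black one with the loop.
- **Marble base:** the white square (144,248) or the white book (282,103). I choose the square.

```bash
cat > h.py <<'E'
import cv2,numpy as np
from scipy.spatial.transform import Rotation as R
from cell import observe, viewer
def cam(n,s=None):
    P=viewer.camera_params(n)
    if n=="wrist":
        s=s or observe(); M=np.array(P["mount"]); Rt=R.from_quat(s["orientation"]).as_matrix()
        return P,Rt@M[:3,:3],s["tcp_pos"]+Rt@M[:3,3]
    return P,R.from_quat(P["orientation"]).as_matrix(),np.array(P["eye"])
def rays(C,uv):
    P,Rm,e=C; K=np.array([[P["fx"],0,P["cx"]],[0,P["fy"],P["cy"]],[0,0,1]])
    q=cv2.undistortPoints(np.float64(uv).reshape(-1,1,2),K,P["D"]).reshape(-1,2)
    return np.c_[q[:,0],-q[:,1],-np.ones(len(q))]@Rm.T
def plane(C,uv,z):
    r=rays(C,uv); return C[2]+r*((z-C[2][2])/r[:,2])[:,None]
def cloud(C,uv,d):   # pixels (u,v) with depth
    uv=np.asarray(uv); return C[2]+rays(C,uv)*d[uv[:,1],uv[:,0]][:,None]
def biggest(m,roi=None):
    m=m.astype(np.uint8)
    if roi: k=np.zeros_like(m); k[roi[1]:roi[3],roi[0]:roi[2]]=1; m=m*k
    c,_=cv2.findContours(m,cv2.RETR_EXTERNAL,cv2.CHAIN_APPROX_NONE)
    return max(c,key=cv2.contourArea)[:,0].astype(float)
def circ(p):
    A=np.c_[2*p[:,:2],np.ones(len(p))]; a=np.linalg.lstsq(A,(p[:,:2]**2).sum(1),rcond=None)[0]
    return a[:2],np.sqrt(a[2]+a[0]**2+a[1]**2)
def rect(p):
    (c,s,a)=cv2.minAreaRect(p[:,:2].astype(np.float32))
    if s[0]<s[1]: s=s[::-1]; a+=90
    return np.round(c,4),np.round(s,4),(a+90)%180-90
E
python3 - <<'E'
from h import *
f=np.load('pics/top0.npz');p,d=f['p'],f['d'];C=cam('top')
h=cv2.cvtColor(p,cv2.COLOR_RGB2HSV).astype(int);H,S,V=h[...,0],h[...,1],h[...,2]
def show(n,m,roi,z,k):
    c=biggest(m,roi);q=plane(C,c,z); print(n,np.round(c.mean(0)),'circ',*np.round(np.r_[circ(q)],4) if 0 else circ(q),'rect',*rect(q))
    dd=d[roi[1]:roi[3],roi[0]:roi[2]]
show('trivet',V<70,(470,205,548,285),.008,0)
show('marble',(V>130)&(S<60),(110,215,175,280),.012,0)
show('coaster',(V<105)&(S>60),(358,258,408,307),.008,0)
show('traygreen',(H>60)&(H<95)&(S>80),(245,230,315,325),.005,0)
show('remote',(V<75)&(S<110),(410,290,490,350),.016,0)
show('tumbler',(H<14)&(S>150)&(V<150),(405,180,448,225),.095,0)
show('teapot',(H>95)&(H<115)&(S>80),(290,150,360,225),.05,0)
show('jar',(S<60)&(V>120),(195,170,245,220),.11,0)
show('pig',(H>160)&(S>60),(175,290,235,350),.05,0)
# depth-based
def hi(n,roi,lo,hi_):
    u,v=np.meshgrid(range(roi[0],roi[2]),range(roi[1],roi[3]));uv=np.c_[u.ravel(),v.ravel()]
    x=cloud(C,uv,d);ok=(d[uv[:,1],uv[:,0]]>0)&(x[:,2]>lo)&(x[:,2]<hi_);x=x[ok]
    print(n,len(x),x[:,2].max() if len(x) else 0,'mid',(x.min(0)+x.max(0))/2 if len(x) else 0,'ext',np.ptp(x,0) if len(x) else 0); return x
hi('vase rim',(490,215,560,275),.13,.17)
x=hi('teapot grip',(290,150,360,225),.13,.16);print(rect(x))
hi('tumbler',(405,175,455,225),.07,.11)
hi('jar',(195,170,245,220),.09,.13)
hi('pig',(170,290,235,350),.03,.13)
hi('table',(300,330,340,350),-1,1)
E
```

```text
trivet [512. 247.] circ [ 0.51972249 -0.44688053] 0.06512383916709966 rect [ 0.5155 -0.4527] [0.1482 0.147 ] -47.43880844116211
marble [142. 249.] circ [0.54117116 0.45560655] 0.06107599879709182 rect [0.5409 0.4556] [0.1091 0.1083] 3.2791216373443604
coaster [383. 283.] circ [ 0.44170891 -0.13614546] 0.04909910880629737 rect [ 0.4419 -0.1367] [0.0994 0.0972] -1.9646453857421875
traygreen [278. 279.] circ [0.45832896 0.1176901 ] 0.0749659229285966 rect [0.458  0.1183] [0.1661 0.0975] -1.6816329956054688
remote [446. 322.] circ [ 0.34190948 -0.2906638 ] 0.048538706073070925 rect [ 0.3392 -0.2907] [0.1396 0.0413] 56.806556701660156
tumbler [428. 203.] circ [ 0.61763583 -0.24134845] 0.033209909310851604 rect [ 0.6177 -0.2402] [0.0751 0.0571] -47.11438751220703
teapot [321. 188.] circ [0.66786618 0.00188272] 0.04827492637460768 rect [6.697e-01 6.000e-04] [0.1165 0.1087] 3.798539161682129
jar [216. 195.] circ [0.65172217 0.24784483] 0.030890923049387824 rect [0.6534 0.2479] [0.062  0.0614] -57.66933822631836
pig [205. 320.] circ [0.35708805 0.29147326] 0.041352874834332455 rect [0.3592 0.29  ] [0.1024 0.0714] -62.45767593383789
vase rim 236 0.16599895667197373 mid [ 0.51588092 -0.45861208  0.14805489] ext [0.03353185 0.0360511  0.03588814]
teapot grip 171 0.15678765240648018 mid [0.67434776 0.00135228 0.14344407] ext [0.07234666 0.0492943  0.02668717]
(array([0.6748, 0.002 ]), array([0.0851, 0.0121]), -34.499053955078125)
tumbler 237 0.1009203453202121 mid [ 0.62130247 -0.24680457  0.08553571] ext [0.06101315 0.06314631 0.03076927]
jar 622 0.11816625188118035 mid [0.65177884 0.24548002 0.10409787] ext [0.06290749 0.06255342 0.02813675]
pig 1135 0.09626828667553267 mid [0.3573451  0.29022365 0.06830969] ext [0.08653987 0.09667975 0.05591719]
table 796 0.011224225478442484 mid [0.30843798 0.02129836 0.00207661] ext [0.04862079 0.09573248 0.01829522]
```

Run:
```python
import numpy as np,cv2
p=np.load('pics/top0.npz')['p'][:,:,::-1]
cv2.imwrite('pics/crop1.png',cv2.resize(p[130:350,290:560],None,fx=2.9,fy=2.7,interpolation=cv2.INTER_CUBIC))
```

```text
(no output)
```

View pics/crop1.png

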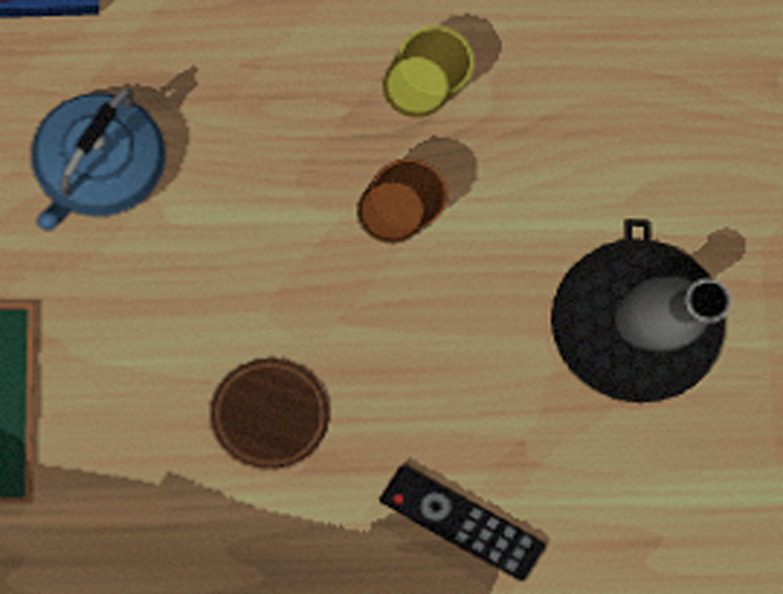

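The crop confirms the choices: amber tumbler at (403,200), yellow look-alike at (428,70), black trivet with loop and vase at (640,320), coaster at (270,412), and the remote with its red button at (398,498).

I move over towards the vase, turning the tool to world alignment on the way.

```bash
python3 -m inch '[[0,0,-0.01,-10.35,0],[0,0,-0.01,-10.35,0],[-0.06,0,0,0,0],[-0.06,0,0,0,0],[-0.06,0,0,0,0]]' 40
python3 -m inch '[[0,-0.06,0,0,0],[0,-0.06,0,0,0],[0,-0.06,0,0,0],[0,-0.06,0,0,0],[0,-0.06,0,0,0]]'
python3 -m inch '[[0,-0.06,0,0,0],[0,-0.06,0,0,0],[0,-0.06,0,0,0],[0,-0.06,0,0,0],[0,-0.06,0,0,0]]'
python3 -m inch '[[-0.02,-0.06,0,0,0],[-0.02,-0.06,0,0,0],[-0.02,-0.06,0,0,0],[0,-0.06,0,0,0],[0,-0.06,0,0,0]]'
python3 -m inch '[[0,-0.04,0,0,0],[0,-0.03,0,0,0],[0,0,0,0,0],[0,0,0,0,0],[0,0,0,0,0]]'
python3 - <<'E'
from h import *
s=observe();print(s['tcp_pos'],s['orientation'],s['joints'])
p,d=viewer.camera('wrist');np.savez('pics/w1.npz',p=p,d=d,tcp=s['tcp_pos'],q=s['orientation']);cv2.imwrite('pics/w1.png',p[:,:,::-1])
E
```

```text
time_s: 0.72
tcp_pos: [0.3844, 0.5379, 0.2509]
orientation: [-0.001, 1.0, -0.0, -0.0]
contact_force: [0.1, 1.4, -0.0]
finger_gap: 0.0855
finger_force: 0.0
time_s: 1.35
tcp_pos: [0.3826, 0.2363, 0.2509]
orientation: [-0.0, 1.0, -0.0, -0.0]
contact_force: [0.9, 0.0, 0.8]
finger_gap: 0.0852
finger_force: 0.0
time_s: 1.98
tcp_pos: [0.3828, -0.0637, 0.2513]
orientation: [-0.0, 1.0, -0.0, 0.0]
contact_force: [0.9, -0.2, -0.4]
finger_gap: 0.0857
finger_force: 0.0
time_s: 2.6
tcp_pos: [0.4425, -0.3615, 0.2506]
orientation: [-0.0, 1.0, 0.0, -0.0]
contact_force: [1.0, 0.2, 0.1]
finger_gap: 0.0857
finger_force: 0.0
time_s: 3.22
tcp_pos: [0.443, -0.4286, 0.2513]
orientation: [-0.001, 1.0, 0.0, -0.0]
contact_force: [-0.3, 0.2, 0.4]
finger_gap: 0.0855
finger_force: 0.0
[ 0.44298008 -0.42860942  0.2513101 ] [-7.87467794e-04  9.99999671e-01  1.88038901e-04 -4.20593594e-05] [-9.61284250e-01  2.56252265e-01  1.47596877e+00  1.47955324e-04
  1.40972824e+00 -2.53367927e+00]
```

View pics/w1.png

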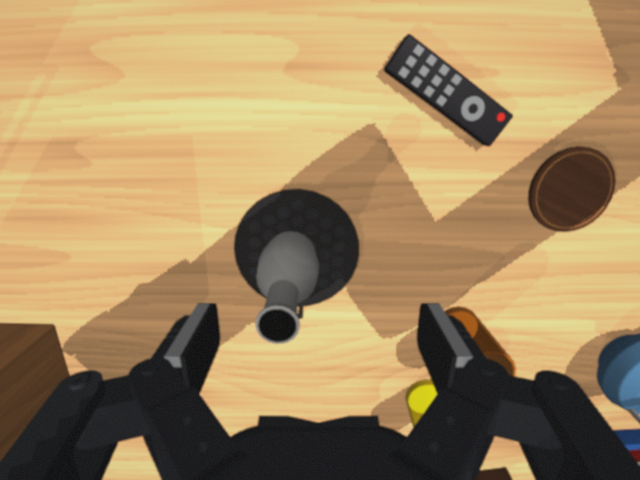

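The wrist view shows the vase rim at (278,323), with its body over the trivet centred at (297,247), between the open fingers at (200,340) and (440,340). The remote is at (450,90) and the coaster at (572,188).

Run:
```python
from h import *
f=np.load('pics/w1.npz');p,d=f['p'],f['d'];C=cam('wrist',dict(tcp_pos=f['tcp'],orientation=f['q']))
h=cv2.cvtColor(p,cv2.COLOR_RGB2HSV).astype(int);H,S,V=h[...,0],h[...,1],h[...,2]
# trivet: outline from black mask upper part (rows<290)
c=biggest(V<60,(225,180,370,310));c=c[(c[:,1]<285)]
q=plane(C,c,.008)
for _ in range(5):
    o,r=circ(q);e=abs(np.hypot(*(q[:,:2]-o).T)-r);q=q[e<max(.002,np.median(e)*2)]
print('trivet',o,r,len(q))
def fitcirc(m,roi,z,n):
    q=plane(C,biggest(m,roi),z);print(n,circ(q))
fitcirc((V<120)&(S>80),(520,140,625,240),.008,'coaster')
# vase rim via depth
u,v=np.meshgrid(range(240,320),range(290,350));uv=np.c_[u.ravel(),v.ravel()];x=cloud(C,uv,d)
k=(x[:,2]>.14)&(x[:,2]<.175)&(d[uv[:,1],uv[:,0]]>0);x=x[k];print('rim',len(x),np.median(x[:,2]),(x.min(0)+x.max(0))/2,np.ptp(x,0))
m=np.zeros(V.shape,np.uint8);m[uv[k,1],uv[k,0]]=1;q=plane(C,biggest(m),.158);print(circ(q))
# dark mouth of the rim
q=plane(C,biggest(V<45,(262,308,296,342)),.158);print('mouth',circ(q))
print(rect(plane(C,biggest((V<80)&(S<110),(375,25,520,155)),.016)))
```

```text
trivet [ 0.51370831 -0.45455475] 0.07169616626953505 179
coaster (array([ 0.43862683, -0.14106611]), np.float64(0.04904463749887126))
rim 1559 0.15868135189518037 [ 0.51682051 -0.46141094  0.1503249 ] [0.03580591 0.03479518 0.02064281]
(array([ 0.51460962, -0.46062718]), np.float64(0.018719372789163316))
mouth (array([ 0.51791662, -0.46110698]), np.float64(0.013292400982151212))
(array([ 0.3394, -0.2968]), array([0.1375, 0.0395]), 57.0230827331543)
```

```bash
python3 -m inch '[[-0.04,-0.02,0,0,0],[-0.0335,-0.0125,0,0,0],[0,0,0.04,0,0],[0,0,0.02,0,0],[0,0,0,0,0]]'
python3 - <<'E'
from h import *
s=observe();print(s['tcp_pos'])
p,d=viewer.camera('wrist');C=cam('wrist',s);cv2.imwrite('pics/w2.png',p[:,:,::-1])
v,u=np.where(d>0);uv=np.c_[u,v];x=cloud(C,uv,d)
k=(x[:,2]>.145)&(x[:,2]<.17)&(np.hypot(x[:,0]-.5165,x[:,1]+.461)<.03);x=x[k];print(len(x),(x.min(0)+x.max(0))/2,np.ptp(x,0),np.median(x,0))
E
```

```text
time_s: 3.9
tcp_pos: [0.5153, -0.4606, 0.1891]
orientation: [-0.0, 1.0, 0.002, -0.001]
contact_force: [-0.4, -0.1, -0.9]
finger_gap: 0.0856
finger_force: 0.0
[ 0.51528357 -0.46063408  0.18905473]
2974 [ 0.51724271 -0.46100007  0.15292002] [0.03561767 0.03460697 0.01555263] [ 0.51581262 -0.46127263  0.15870038]
```

View pics/w2.png

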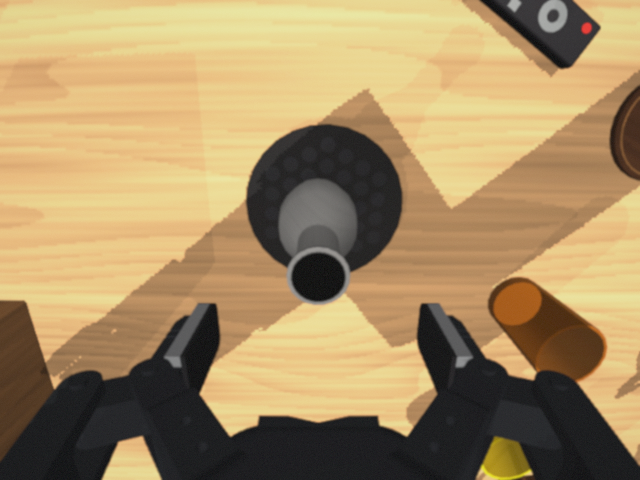

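The rim at (319,275) is centred between the fingers. I go down, grip and lift.

```bash
python3 -m inch '[[-0.001,0,0.03,0,0],[0,0,0.03,0,0],[0,0,0.021,0,0],[0,0,0,0,0],[0,0,0,0,0]]'
python3 -m inch '[[0,0,0,0,255],[0,0,0,0,255],[0,0,0,0,255],[0,0,0,0,255],[0,0,0,0,255]]' 40
python3 -m inch '[[0,0,0,0,255],[0,0,0,0,255],[0,0,-0.005,0,255],[0,0,-0.02,0,255],[0,0,-0.03,0,255]]'
```

```text
time_s: 4.58
tcp_pos: [0.5179, -0.4631, 0.1121]
orientation: [-0.0, 1.0, -0.001, 0.001]
contact_force: [-0.0, 0.0, 0.8]
finger_gap: 0.0854
finger_force: 0.0
time_s: 5.2
tcp_pos: [0.5175, -0.4624, 0.1109]
orientation: [-0.0, 1.0, -0.0, 0.0]
contact_force: [0.3, 1.0, 2.6]
finger_gap: 0.0292
finger_force: 38.9
time_s: 5.82
tcp_pos: [0.5165, -0.4615, 0.1649]
orientation: [-0.0, 1.0, 0.001, -0.001]
contact_force: [0.1, 0.5, -2.8]
finger_gap: 0.0293
finger_force: 39.7
```

```bash
python3 -m inch '[[0,0,-0.03,0,255],[0,0.02,-0.02,0,255],[0,0.04,0,0,255],[0,0.05,0,0,255],[0,0.05,0,0,255]]'
python3 -m inch '[[0,0.05,0,0,255],[0,0.05,0,0,255],[0,0.05,0,0,255],[0,0.05,0,0,255],[0,0.05,0,0,255]]'
python3 -m inch '[[0,0.05,0,0,255],[0,0.05,0,0,255],[0,0.05,0,0,255],[0,0.05,0,0,255],[0,0.05,0,0,255]]'
python3 -m inch '[[0.01,0.05,0,0,255],[0.02,0.05,0,0,255],[0.02,0.05,0,0,255],[0,0.04,0,0,255],[0,0.02,0,0,255]]'
python3 -m inch '[[0,0,0,0,255],[0,0,0,0,255],[0,0,0,0,255],[0,0,0,0,255],[0,0,0,0,255]]'
python3 - <<'E'
from h import *
s=observe();print(s['tcp_pos'],s['orientation'],s['joints'])
p,d=viewer.camera('wrist');np.savez('pics/w3.npz',p=p,d=d,tcp=s['tcp_pos'],q=s['orientation']);cv2.imwrite('pics/w3.png',p[:,:,::-1])
C=cam('wrist',s)
h=cv2.cvtColor(p,cv2.COLOR_RGB2HSV).astype(int);S,V=h[...,1],h[...,2]
c=biggest((S<70)&(V>120));print(c.mean(0));print(rect(plane(C,c,.012)))
E
```

```text
time_s: 6.45
tcp_pos: [0.517, -0.301, 0.2162]
orientation: [0.0, 1.0, -0.0, 0.0]
contact_force: [0.8, 0.3, -2.9]
finger_gap: 0.029
finger_force: 39.9
time_s: 7.08
tcp_pos: [0.517, -0.0508, 0.2164]
orientation: [-0.0, 1.0, -0.0, 0.001]
contact_force: [0.6, -0.0, -3.2]
finger_gap: 0.0292
finger_force: 39.9
time_s: 7.7
tcp_pos: [0.5169, 0.1993, 0.2165]
orientation: [-0.0, 1.0, -0.0, 0.001]
contact_force: [0.7, 0.1, -4.4]
finger_gap: 0.0294
finger_force: 39.9
time_s: 8.32
tcp_pos: [0.4664, 0.4098, 0.2163]
orientation: [-0.001, 1.0, 0.0, 0.001]
contact_force: [-0.0, -0.3, -2.6]
finger_gap: 0.0289
finger_force: 40.0
time_s: 8.95
tcp_pos: [0.4671, 0.4073, 0.2154]
orientation: [0.0, 1.0, -0.0, 0.0]
contact_force: [0.3, -0.0, -3.4]
finger_gap: 0.029
finger_force: 40.1
[0.46705329 0.40727381 0.21536535] [ 1.28467425e-04  9.99999991e-01 -1.06335403e-05  2.73400304e-05] [ 5.25896242e-01  2.92097870e-01  1.50502578e+00 -4.70470314e-05
  1.34443240e+00 -1.04463259e+00]
[352.43895349 272.78633721]
(array([0.5334, 0.4494]), array([0.1683, 0.1449]), 47.54744338989258)
```

View pics/w3.png

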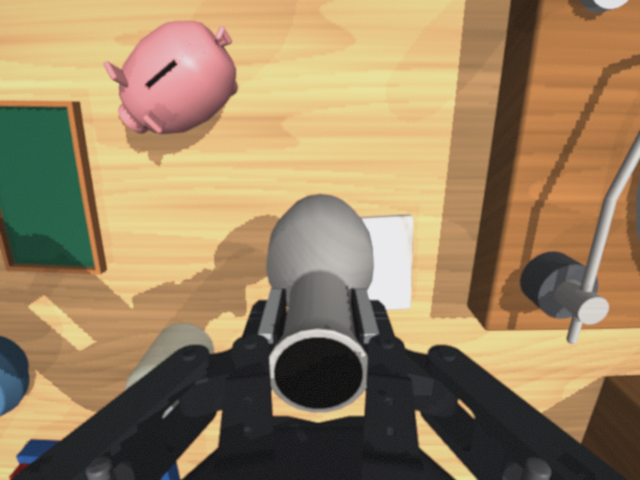

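The vase, held upright, hides most of the marble base. Its right edge is visible, with corners at about (411,216) and (409,308).

Run:
```python
from h import *
f=np.load('pics/w3.npz');p,d=f['p'],f['d'];C=cam('wrist',dict(tcp_pos=f['tcp'],orientation=f['q']))
h=cv2.cvtColor(p,cv2.COLOR_RGB2HSV).astype(int);S,V=h[...,1],h[...,2]
c=biggest((S<45)&(V>170),(378,205,430,320));q=plane(C,c,.012)[:,:2]
e=q[(c[:,0]>403)&(c[:,1]>222)&(c[:,1]<302)]
m=e.mean(0);t=np.linalg.svd(e-m)[2][0];n=np.array([-t[1],t[0]]);n*=np.sign(n[1])
s=(q-m)@t;print('n',n,'edge',m,'span',s.min(),s.max())
# top edge only (+x bottom edge)
print('centre',m+t*(s.min()+s.max())/2-n*.055)
```

```text
n [-0.06159912  0.99810097] edge [0.53648297 0.50638026] span -0.05618517010699065 0.054139198820698044
centre [0.54089197 0.45154773]
```

```bash
python3 -m inch '[[-0.04,0.02,0,0,255],[-0.034,0.026,0.01,0,255],[0,0,0.03,0,255],[0,0,0.025,0,255],[0,0,0.015,0,255]]'
python3 -m inch '[[0,0,0,0,255],[0,0,0,0,255],[0,0,0,0,255],[0,0,0,0,255],[0,0,0,0,255]]'
python3 - <<'E'
from h import *
s=observe();print(s['tcp_pos'],s['orientation'])
p,d=viewer.camera('wrist');np.savez('pics/w4.npz',p=p,d=d,tcp=s['tcp_pos'],q=s['orientation']);cv2.imwrite('pics/w4.png',p[:,:,::-1])
t,_=viewer.camera('top');np.savez('pics/t4.npz',p=t)
E
```

```text
time_s: 9.62
tcp_pos: [0.5402, 0.4533, 0.1332]
orientation: [-0.0, 1.0, -0.001, -0.001]
contact_force: [-0.6, 0.2, -3.2]
finger_gap: 0.029
finger_force: 40.4
time_s: 10.25
tcp_pos: [0.5409, 0.4539, 0.1358]
orientation: [-0.0, 1.0, 0.0, 0.0]
contact_force: [0.4, -0.0, -3.1]
finger_gap: 0.0291
finger_force: 40.4
[0.54093974 0.453887   0.13577712] [-2.78361808e-04  9.99999907e-01  1.72159988e-04  2.79299973e-04]
```

View pics/w4.png

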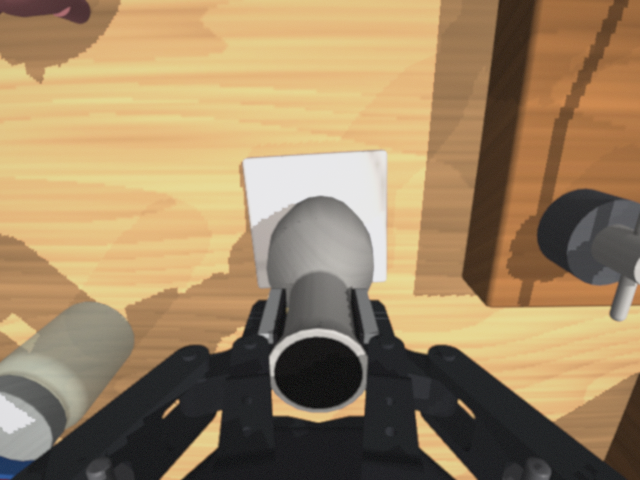

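The marble base now shows with corners at about (246,159), (385,151), (386,280) and (261,287), and the vase foot is in its middle.

Run:
```python
from h import *
f=np.load('pics/w4.npz');p,d=f['p'],f['d'];C=cam('wrist',dict(tcp_pos=f['tcp'],orientation=f['q']))
print(plane(C,[[246,159],[385,151],[386,280],[261,287]],.012))
h=cv2.cvtColor(p,cv2.COLOR_RGB2HSV).astype(int);S,V=h[...,1],h[...,2]
c=biggest((S<70)&(V>110),(225,140,400,262))
q=plane(C,c,.012)[:,:2]
def line(k):
    e=q[k];m=e.mean(0);t=np.linalg.svd(e-m)[2][0];print(len(e),m,np.degrees(np.arctan2(t[1],t[0])));return m,t
a=line((c[:,0]<262)&(c[:,1]>165)&(c[:,1]<255));b=line((c[:,0]>380)&(c[:,1]>160)&(c[:,1]<255));t=line((c[:,1]<162)&(c[:,0]>255)&(c[:,0]<378))
for l in(a,b):
    print('y at x=.541',l[0][1]+l[1][1]/l[1][0]*(.541-l[0][0]))
print('x top at y=.454',t[0][0]+t[1][0]/t[1][1]*(.454-t[0][1]))
```

```text
[[0.49090399 0.39898827 0.012     ]
 [0.48491623 0.50304543 0.012     ]
 [0.5914882  0.51055485 0.012     ]
 [0.59817246 0.40472996 0.012     ]]
89 [0.53104194 0.39813929] 3.573118400687371
94 [0.52896763 0.50663929] -176.81632977648988
122 [0.48674917 0.45190454] -86.57535051984128
y at x=.541 0.3987611084770924
y at x=.541 0.5073085608242633
x top at y=.454 0.4866237760409648
```

```bash
python3 -m inch '[[0,-0.001,0.01,0,255],[0,0,0.005,0,255],[0,0,0.002,0,255],[0,0,0.001,0,255],[0,0,0,0,255]]'
python3 -m inch '[[0,0,0,0,255],[0,0,0.001,0,255],[0,0,0,0,255],[0,0,0.0005,0,255],[0,0,0,0,255]]'
```

```text
time_s: 10.98
tcp_pos: [0.5409, 0.4528, 0.1174]
orientation: [-0.0, 1.0, 0.0, 0.0]
contact_force: [-0.2, -0.1, -3.0]
finger_gap: 0.0292
finger_force: 40.4
time_s: 11.6
tcp_pos: [0.5408, 0.4527, 0.1157]
orientation: [-0.0, 1.0, -0.0, -0.0]
contact_force: [0.1, -0.0, -2.4]
finger_gap: 0.0289
finger_force: 40.4
```

```bash
python3 -m inch '[[0,0,0.0005,0,255],[0,0,0,0,255],[0,0,0.0005,0,255],[0,0,0,0,255],[0,0,0,0,255]]'
python3 -m inch '[[0,0,0.0005,0,255],[0,0,0,0,255],[0,0,0,0,255],[0,0,0,0,255],[0,0,0,0,255]]'
```

```text
time_s: 12.22
tcp_pos: [0.541, 0.4528, 0.1151]
orientation: [-0.0, 1.0, 0.0, 0.0]
contact_force: [-0.6, -0.3, -1.5]
finger_gap: 0.0291
finger_force: 40.4
time_s: 12.85
tcp_pos: [0.5412, 0.4531, 0.1149]
orientation: [-0.0, 1.0, 0.0, 0.0]
contact_force: [0.5, 0.6, 4.6]
finger_gap: 0.0297
finger_force: 40.3
```

```bash
python3 -m inch '[[0,0,0,0,150],[0,0,0,0,140],[0,0,0,0,100],[0,0,0,0,0],[0,0,0,0,0]]'
python3 -m inch '[[0,0,0,0,0],[0,0,0,0,0],[0,0,-0.02,0,0],[0,0,-0.04,0,0],[0,0,-0.04,0,0]]'
python3 -m inch '[[0,0,-0.035,0,0],[0,0,0,0,0],[0,-0.05,0,0,0],[0,-0.05,0,0,0],[0,-0.05,0,0,0]]'
python3 - <<'E'
from h import *
s=observe();print(s['tcp_pos'])
p,d=viewer.camera('top');cv2.imwrite('pics/t5.png',p[180:320,90:230,::-1])
p,d=viewer.camera('scene');cv2.imwrite('pics/s5.png',cv2.resize(p[230:420,380:600,::-1],None,fx=2,fy=2))
E
python3 -m inch '[[0,-0.05,0,0,0],[-0.03,-0.05,0,0,0],[-0.03,-0.05,0,0,0],[0,-0.05,0,0,0],[0,-0.05,0,10,0]]'
python3 -m inch '[[0,-0.05,0,10,0],[0,0,0,10,0],[0,0,0,4.5,0],[0,0,0,0,0],[0,0,0,0,0]]'
python3 - <<'E'
from h import *
s=observe();print(s['tcp_pos'],s['orientation'])
p,d=viewer.camera('wrist');np.savez('pics/w5.npz',p=p,d=d,tcp=s['tcp_pos'],q=s['orientation']);cv2.imwrite('pics/w5.png',p[:,:,::-1])
E
```

```text
time_s: 13.48
tcp_pos: [0.5408, 0.4527, 0.1142]
orientation: [-0.0, 1.0, -0.0, -0.0]
contact_force: [0.2, 0.3, 0.7]
finger_gap: 0.0845
finger_force: 0.0
time_s: 14.1
tcp_pos: [0.541, 0.4529, 0.2169]
orientation: [-0.0, 1.0, 0.0, 0.0]
contact_force: [0.8, -0.4, 0.4]
finger_gap: 0.0852
finger_force: 0.0
time_s: 14.72
tcp_pos: [0.5402, 0.3013, 0.2488]
orientation: [-0.001, 1.0, -0.0, -0.0]
contact_force: [1.2, 0.3, 0.4]
finger_gap: 0.0854
finger_force: 0.0
[0.5402492  0.30130663 0.24882606]
time_s: 15.45
tcp_pos: [0.6009, 0.0516, 0.2488]
orientation: [0.089, 0.996, 0.0, -0.0]
contact_force: [0.2, -0.6, -0.6]
finger_gap: 0.0855
finger_force: 0.0
time_s: 16.08
tcp_pos: [0.5923, 0.004, 0.2491]
orientation: [0.295, 0.955, 0.0, -0.0]
contact_force: [-0.2, -0.1, -0.1]
finger_gap: 0.0853
finger_force: 0.0
[0.59230284 0.00399791 0.24914046] [ 2.95289801e-01  9.55407720e-01  2.13093552e-05 -1.48291435e-04]
```

View pics/w5.png

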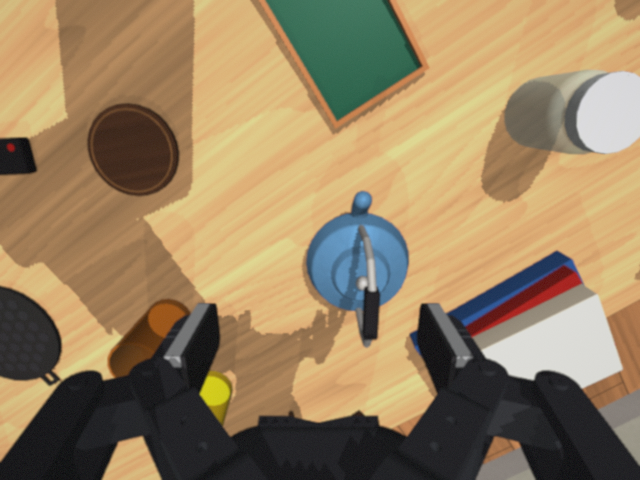

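View pics/s5.png

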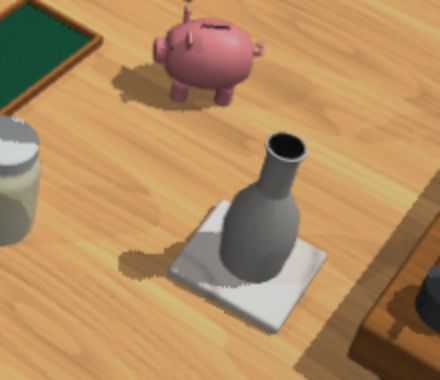

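The vase stands in the middle of the marble base. In the wrist view the teapot grip is at (371,313), nearly upright in the picture, with the spout at (362,200).

Run:
```python
from h import *
f=np.load('pics/w5.npz');p,d=f['p'],f['d'];C=cam('wrist',dict(tcp_pos=f['tcp'],orientation=f['q']))
h=cv2.cvtColor(p,cv2.COLOR_RGB2HSV).astype(int);S,V=h[...,1],h[...,2]
c=biggest(V<50,(340,270,400,355));q=plane(C,c,.149);c0,s0,a=rect(q);print(c.mean(0),'grip plane',c0,s0,a)
v,u=np.where(d>0);uv=np.c_[u,v];x=cloud(C,uv,d);k=(u>340)&(u<400)&(v>270)&(v<355)&(x[:,2]>.136)&(V[v,u]<60);print('depth',np.median(x[k],0),rect(x[k]))
Rt=R.from_quat(f['q']).as_matrix();g=np.r_[c0,.149]
print('tool shift',Rt.T@(g-f['tcp']),'grip dir in tool',Rt.T@[np.cos(np.radians(a)),np.sin(np.radians(a)),0])
```

```text
[370.025      313.35833333] grip plane [ 6.727e-01 -1.000e-04] [0.046  0.0111] -33.77699661254883
depth [ 0.67315883 -0.00068702  0.14937159] (array([ 0.6749, -0.0014]), array([0.0438, 0.0112]), -33.96929931640625)
tool shift [-0.06871838  0.04198507  0.10011816] grip dir in tool [-9.99949978e-01  9.99769512e-03 -2.96396132e-04]
```

```bash
python3 -m inch '[[-0.035,0.02,0,-0.6,0],[-0.034,0.022,0,0,0],[0,0,0.04,0,0],[0,0,0.04,0,0],[0,0,0.03,0,0]]'
python3 -m inch '[[0,0,0.015,0,0],[0,0,0,0,0],[0,0,0,0,0],[0,0,0,0,150],[0,0,0,0,150]]' 60
python3 - <<'E'
from h import *
s=observe();print(s['tcp_pos'],s['finger_gap'])
p,d=viewer.camera('wrist');cv2.imwrite('pics/w6.png',p[200:,150:490,::-1])
E
```

```text
time_s: 16.75
tcp_pos: [0.6722, 0.0001, 0.1369]
orientation: [0.291, 0.957, -0.0, -0.001]
contact_force: [-1.1, -0.4, -0.3]
finger_gap: 0.0851
finger_force: 0.0
time_s: 17.38
tcp_pos: [0.6736, -0.0005, 0.1254]
orientation: [0.291, 0.957, 0.0, 0.001]
contact_force: [-0.1, -0.2, -0.7]
finger_gap: 0.0514
finger_force: 0.0
[ 6.73582263e-01 -5.15054212e-04  1.25444714e-01] 0.05144942793245522
```

View pics/w6.png

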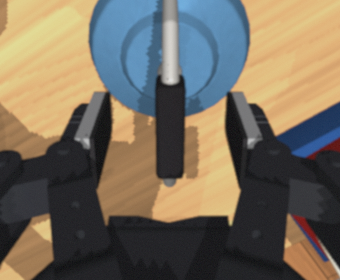

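The grip is centred between the pads, so I close and lift.

```bash
python3 -m inch '[[0,0,0.002,0,200],[0,0,0,0,255],[0,0,0,0,255],[0,0,0,0,255],[0,0,0,0,255]]' 60
python3 -m inch '[[0,0,0,0,255],[0,0,0,0,255],[0,0,-0.005,0,255],[0,0,-0.02,0,255],[0,0,-0.02,0,255]]'
```

```text
time_s: 18.05
tcp_pos: [0.673, -0.0003, 0.1221]
orientation: [0.291, 0.957, 0.0, -0.0]
contact_force: [0.5, 0.9, -1.3]
finger_gap: 0.0107
finger_force: 59.4
time_s: 18.68
tcp_pos: [0.673, -0.0006, 0.1687]
orientation: [0.291, 0.957, -0.0, 0.0]
contact_force: [0.2, 0.2, -5.6]
finger_gap: 0.0105
finger_force: 58.8
```

```bash
python3 -m inch '[[0,0,-0.03,0,255],[0,0,-0.03,0,255],[-0.005,-0.01,-0.01,0,255],[-0.01,-0.03,0,0,255],[-0.015,-0.04,0,0,255]]'
python3 -m inch '[[-0.015,-0.04,0,0,255],[-0.015,-0.04,0,0,255],[-0.015,-0.04,0,0,255],[-0.015,-0.04,0,0,255],[-0.015,-0.04,0,0,255]]'
python3 -m inch '[[-0.01,-0.03,0,0,255],[0,-0.01,0,0,255],[0,0,0,0,255],[0,0,0,0,255],[0,0,0,0,255]]'
python3 - <<'E'
from h import *
s=observe();print(s['tcp_pos'],s['orientation'])
p,d=viewer.camera('wrist');np.savez('pics/w7.npz',p=p,d=d,tcp=s['tcp_pos'],q=s['orientation']);cv2.imwrite('pics/w7.png',p[:,:,::-1])
C=cam('wrist',s)
t,_=viewer.camera('top');cv2.imwrite('pics/t7.png',t[:,:,::-1])
V=cv2.cvtColor(p,cv2.COLOR_RGB2HSV)[...,2]
c=biggest(V<60,(0,0,300,300));print(c.min(0),c.max(0))
E
```

```text
time_s: 19.3
tcp_pos: [0.6528, -0.0842, 0.2373]
orientation: [0.291, 0.957, -0.0, -0.0]
contact_force: [0.3, 0.1, -6.0]
finger_gap: 0.0111
finger_force: 58.8
time_s: 19.92
tcp_pos: [0.6029, -0.2934, 0.237]
orientation: [0.292, 0.957, -0.0, -0.0]
contact_force: [0.5, -0.3, -6.1]
finger_gap: 0.011
finger_force: 58.8
time_s: 20.55
tcp_pos: [0.5906, -0.3291, 0.2374]
orientation: [0.291, 0.957, 0.0, 0.0]
contact_force: [-0.0, -0.7, -5.2]
finger_gap: 0.011
finger_force: 58.8
[ 0.59060524 -0.32905082  0.23737415] [2.90562889e-01 9.56855891e-01 1.05299908e-04 1.15784057e-05]
[119. 132.] [250. 268.]
```

View pics/w7.png

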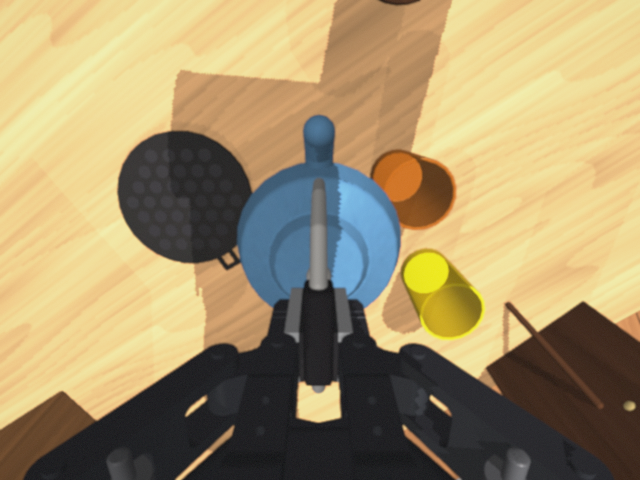

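The whole trivet is in view, centred at about (184,196) with its loop at (230,258). The teapot hangs upright, and the tumblers are at (412,190) and (443,293).

Run:
```python
from h import *
f=np.load('pics/w7.npz');p=f['p'];C=cam('wrist',dict(tcp_pos=f['tcp'],orientation=f['q']))
V=cv2.cvtColor(p,cv2.COLOR_RGB2HSV)[...,2]
c=biggest(V<65,(100,120,255,270));k=(c[:,0]<235)&~((c[:,0]>205)&(c[:,1]>225));q=plane(C,c[k],.008);print(circ(q))
o,r=circ(q);e=np.hypot(*(q[:,:2]-o).T)-r;q=q[abs(e)<.0015];o,r=circ(q);print(len(q),o,r)
Rt=R.from_quat(f['q']).as_matrix()
print('tool shift',Rt.T@np.r_[o-f['tcp'][:2],.130-f['tcp'][2]])
t=cv2.imread('pics/t7.png');Vt=cv2.cvtColor(t,cv2.COLOR_BGR2HSV)[...,2];C=cam('top')
c=biggest(Vt<70,(470,218,548,285));q=plane(C,c,.008);o,r=circ(q);print('top',o,r)
```

```text
(array([ 0.51591285, -0.45357609]), np.float64(0.07234922845996015))
257 [ 0.51591285 -0.45357609] 0.07234922845996015
tool shift [-0.00716661 -0.14505406  0.10734367]
top [ 0.53070704 -0.44701639] 0.06554282980974885
```

```bash
python3 -m inch '[[-0.002,-0.035,0,0,255],[-0.002,-0.04,0,0,255],[-0.002,-0.04,0.01,0,255],[-0.001,-0.02,0.02,0,255],[-0.0005,-0.011,0.02,0,255]]'
python3 -m inch '[[0,0,0.02,0,255],[0,0,0.01,0,255],[0,0,0.005,0,255],[0,0,0,0,255],[0,0,0,0,255]]'
python3 - <<'E'
from h import *
s=observe();print(s['tcp_pos'],s['orientation'])
p,d=viewer.camera('wrist');np.savez('pics/w8.npz',p=p,d=d,tcp=s['tcp_pos'],q=s['orientation']);cv2.imwrite('pics/w8.png',p[:,:,::-1])
E
```

```text
time_s: 21.28
tcp_pos: [0.5145, -0.4559, 0.1859]
orientation: [0.292, 0.957, 0.0, -0.0]
contact_force: [0.2, -0.3, -6.0]
finger_gap: 0.011
finger_force: 59.1
time_s: 21.9
tcp_pos: [0.5157, -0.4558, 0.1534]
orientation: [0.291, 0.957, -0.0, 0.001]
contact_force: [0.8, -0.5, -4.2]
finger_gap: 0.011
finger_force: 59.1
[ 0.51565664 -0.45582422  0.15336447] [ 2.91060268e-01  9.56704312e-01 -4.95793535e-04  7.30488932e-04]
```

View pics/w8.png

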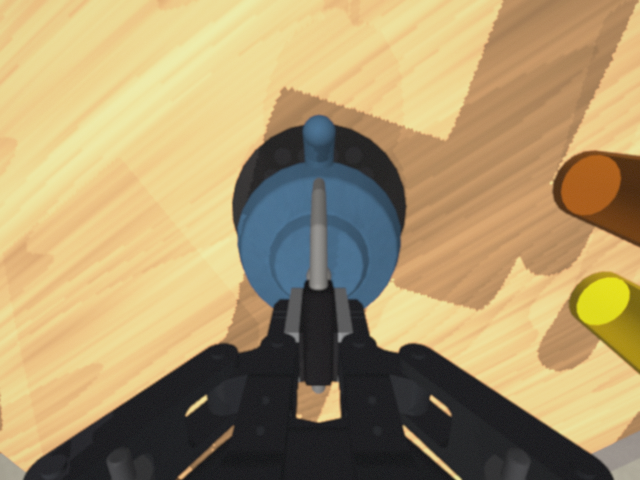

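The trivet arc shows above the teapot, spanning columns 233–405 around the body's 238–400, so it is centred sideways. I check the other direction by fitting the arc.

Run:
```python
from h import *
from scipy.optimize import least_squares
f=np.load('pics/w8.npz');p=f['p'];C=cam('wrist',dict(tcp_pos=f['tcp'],orientation=f['q']))
V=cv2.cvtColor(p,cv2.COLOR_RGB2HSV);m=((V[...,2]<65)&(V[...,1]<130))
pts=[]
for r in range(128,205):
    x=np.where(m[r,220:420])[0]+220
    pts+=[[x[0],r],[x[-1],r]]
pts=np.array(pts,float);q=plane(C,pts,.008)[:,:2]
for r in(.0735,.075):
    o=least_squares(lambda a:np.hypot(*(q-a).T)-r,f['tcp'][:2],loss='soft_l1',f_scale=.001).x
    Rt=R.from_quat(f['q']).as_matrix();print(r,o,(Rt.T@np.r_[o-f['tcp'][:2],0])[:2])
print(circ(q))
```

```text
0.0735 [ 0.51625675 -0.4552314 ] [-0.00016828  0.00082658]
0.075 [ 0.51811742 -0.45646496] [-0.00240068  0.00083827]
(array([ 0.51473206, -0.45421764]), np.float64(0.07229818157713225))
```

```bash
python3 -m inch '[[-0.001,0.0005,0.01,0,255],[0,0,0.007,0,255],[0,0,0.003,0,255],[0,0,0.001,0,255],[0,0,0,0,255]]'
python3 -m inch '[[0,0,0,0,255],[0,0,0.001,0,255],[0,0,0,0,255],[0,0,0.0005,0,255],[0,0,0,0,255]]'
```

```text
time_s: 22.58
tcp_pos: [0.5162, -0.4559, 0.1314]
orientation: [0.291, 0.957, -0.0, 0.0]
contact_force: [-0.3, -0.3, -5.6]
finger_gap: 0.0113
finger_force: 59.1
time_s: 23.2
tcp_pos: [0.5163, -0.4558, 0.1301]
orientation: [0.291, 0.957, -0.0, 0.0]
contact_force: [0.1, 0.6, -4.0]
finger_gap: 0.011
finger_force: 59.4
```

```bash
python3 -m inch '[[0,0,0.0005,0,255],[0,0,0,0,255],[0,0,0,0,255],[0,0,0,0,255],[0,0,0,0,255]]'
python3 -m inch '[[0,0,0.0003,0,255],[0,0,0,0,255],[0,0,0,0,255],[0,0,0,0,255],[0,0,0,0,255]]'
```

```text
time_s: 23.82
tcp_pos: [0.5164, -0.456, 0.1301]
orientation: [0.291, 0.957, -0.0, 0.0]
contact_force: [-0.9, 2.1, 5.6]
finger_gap: 0.0106
finger_force: 60.5
time_s: 24.45
tcp_pos: [0.5165, -0.4561, 0.1301]
orientation: [0.291, 0.957, -0.0, 0.001]
contact_force: [-1.1, 3.1, 6.3]
finger_gap: 0.0109
finger_force: 60.9
```

```bash
python3 -m inch '[[0,0,0,0,215],[0,0,0,0,200],[0,0,0,0,150],[0,0,0,0,0],[0,0,0,0,0]]'
python3 -m inch '[[0,0,0,0,0],[0,0,-0.02,0,0],[0,0,-0.04,0,0],[0,0,-0.04,0,0],[0,0,-0.02,-10,0]]'
python3 -m inch '[[0,0,0,-10,0],[0,0,0,-10,0],[0,0,0,-3.8,0],[-0.02,0.05,0,0,0],[-0.025,0.05,0,0,0]]'
python3 -m inch '[[0,0.05,0,0,0],[0,0.05,0,0,0],[0,0.011,0,0,0],[0,0,0,0,0],[0,0,0,0,0]]'
python3 - <<'E'
from h import *
s=observe();print(s['tcp_pos'],s['orientation'])
p,d=viewer.camera('wrist');np.savez('pics/w9.npz',p=p,d=d,tcp=s['tcp_pos'],q=s['orientation']);cv2.imwrite('pics/w9.png',p[:,:,::-1])
p,d=viewer.camera('scene');cv2.imwrite('pics/s9.png',p[:,:,::-1])
E
```

```text
time_s: 25.08
tcp_pos: [0.5161, -0.4558, 0.1289]
orientation: [0.291, 0.957, -0.0, -0.0]
contact_force: [-0.2, 0.2, -0.6]
finger_gap: 0.0702
finger_force: 0.0
time_s: 25.7
tcp_pos: [0.5171, -0.4569, 0.2543]
orientation: [0.205, 0.979, -0.002, 0.002]
contact_force: [-0.4, -0.0, -0.2]
finger_gap: 0.0854
finger_force: 0.0
time_s: 26.32
tcp_pos: [0.5614, -0.3556, 0.2508]
orientation: [0.002, 1.0, -0.001, 0.001]
contact_force: [0.5, -1.1, -0.0]
finger_gap: 0.0852
finger_force: 0.0
time_s: 26.95
tcp_pos: [0.5615, -0.2463, 0.2496]
orientation: [0.001, 1.0, -0.0, 0.0]
contact_force: [-0.8, 0.0, -0.1]
finger_gap: 0.0856
finger_force: 0.0
[ 0.56145794 -0.24627812  0.24959392] [ 1.21986773e-03  9.99999067e-01 -4.97867869e-04  3.59411691e-04]
```

View pics/w9.png

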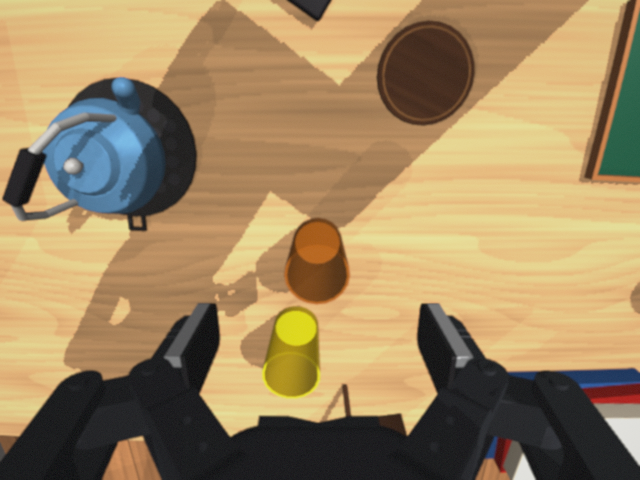

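View pics/s9.png

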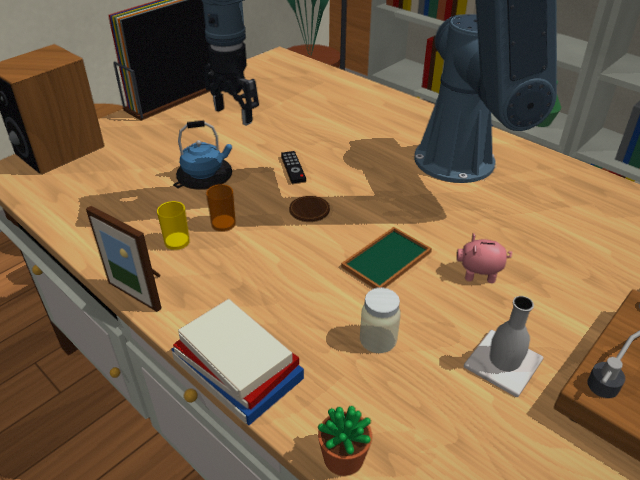

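The teapot stands upright on the trivet and the vase on the marble. In the wrist view the amber tumbler has its foot disc at (317,241) and its rim at (317,270). The yellow one is at (293,350), farther in +x, so closing along y is clear. The coaster is at (426,72). That was my last picture, so from here I work by numbers.

Run:
```python
from h import *
f=np.load('pics/w9.npz');p,d=f['p'],f['d'];C=cam('wrist',dict(tcp_pos=f['tcp'],orientation=f['q']))
h=cv2.cvtColor(p,cv2.COLOR_RGB2HSV).astype(int);H,S,V=h[...,0],h[...,1],h[...,2]
m=(H<15)&(S>185)
c=biggest(m,(270,205,365,310));print('box',c.min(0),c.max(0))
low=c[c[:,1]>268];q=plane(C,low,.095)
print('rim arc',circ(q), 'yext',q[:,1].min(),q[:,1].max(),'xmax',q[:,0].max())
up=c[c[:,1]<238];q=plane(C,up,.0);print('foot arc',circ(q),'xmin',q[:,0].min())
v,u=np.where(d>0);uv=np.c_[u,v];x=cloud(C,uv,d);k=(u>270)&(u<365)&(v>205)&(v<310)&(x[:,2]>.085)&(x[:,2]<.105)
print('depth rim',k.sum(),(x[k].min(0)+x[k].max(0))/2,np.ptp(x[k],0))
b=(V<110)&(H<20)&(S>60);c=biggest(b,(370,15,485,130));print('coaster',c.mean(0),circ(plane(C,c,.008)))
```

```text
box [285. 220.] [348. 302.]
rim arc (array([ 0.62200006, -0.24886168]), np.float64(0.029007024832427914)) yext -0.27828197459697285 -0.2192977738597364 xmax 0.6509324020898037
foot arc (array([ 0.62331765, -0.24856461]), np.float64(0.02609297697947029)) xmin 0.5972265030263776
depth rim 1106 [ 0.6215027  -0.24827988  0.0911104 ] [0.06170559 0.06184665 0.01216809]
coaster [425.3943662   72.46126761] (array([ 0.4408752 , -0.13840276]), np.float64(0.04887751832888639))
```

```bash
python3 -m inch '[[-0.03,-0.001,0,0,0],[-0.03,-0.001,0.02,0,0],[0,0,0.05,0,0],[0,0,0.05,0,0],[0,0,0,0,0]]'
python3 -m inch '[[0,0,0,0,0],[0,0,0,0,0],[0,0,0,0,0],[0,0,0,0,0],[0,0,0,0,0]]'
python3 - <<'E'
from h import *
s=observe();print(s['tcp_pos'],s['orientation']);p,d=viewer.camera('wrist');C=cam('wrist',s)
h=cv2.cvtColor(p,cv2.COLOR_RGB2HSV).astype(int)
v,u=np.where((d>0)&(h[...,0]<16)&(h[...,1]>120));uv=np.c_[u,v];x=cloud(C,uv,d);k=(x[:,2]>.087)&(x[:,2]<.105)&(np.hypot(x[:,0]-.622,x[:,1]+.2485)<.045)
x=x[k];print(k.sum(),(x.min(0)+x.max(0))/2,np.ptp(x,0),circ(x[x[:,2]>.092]))
E
```

```text
time_s: 27.68
tcp_pos: [0.6179, -0.246, 0.1235]
orientation: [0.001, 1.0, 0.003, -0.005]
contact_force: [-1.1, 0.3, 0.1]
finger_gap: 0.0854
finger_force: 0.0
time_s: 28.3
tcp_pos: [0.6215, -0.2469, 0.1294]
orientation: [0.001, 1.0, -0.0, 0.0]
contact_force: [0.9, -0.2, 0.4]
finger_gap: 0.0854
finger_force: 0.0
[ 0.62150299 -0.24688861  0.12941919] [ 5.60483884e-04  9.99999805e-01 -1.45376101e-04  2.32353586e-04]
2746 [ 0.62187614 -0.24876837  0.09207867] [0.06179772 0.06143685 0.01011448] (array([ 0.62147029, -0.24854945]), np.float64(0.029022514753819055))
```

```bash
python3 -m inch '[[0,-0.0017,0,0,0],[0,0,0.03,0,0],[0,0,0.03,0,0],[0,0,0.015,0,0],[0,0,0,0,0]]'
python3 -m inch '[[0,0,0,0,0],[0,0,0,0,60],[0,0,0,0,100],[0,0,0,0,255],[0,0,0,0,255]]' 30
python3 -m inch '[[0,0,0,0,255],[0,0,0,0,255],[0,0,0,0,255],[0,0,0,0,255],[0,0,0,0,255]]'
python3 -m inch '[[0,0,0,0,255],[0,0,-0.005,0,255],[0,0,-0.02,0,255],[0,0,-0.02,0,255],[0,0,0,0,255]]'
```

```text
time_s: 28.98
tcp_pos: [0.6206, -0.2481, 0.0527]
orientation: [0.001, 1.0, 0.001, -0.001]
contact_force: [0.2, 0.5, 0.4]
finger_gap: 0.0853
finger_force: 0.0
time_s: 29.6
tcp_pos: [0.6222, -0.2489, 0.0555]
orientation: [0.001, 1.0, -0.001, 0.001]
contact_force: [-0.2, 1.6, 5.9]
finger_gap: 0.0601
finger_force: 32.7
time_s: 30.22
tcp_pos: [0.6222, -0.2489, 0.0555]
orientation: [0.001, 1.0, -0.001, 0.001]
contact_force: [-0.7, 1.7, 5.3]
finger_gap: 0.0596
finger_force: 32.7
time_s: 30.85
tcp_pos: [0.6232, -0.2497, 0.1026]
orientation: [0.001, 1.0, -0.002, 0.002]
contact_force: [0.2, -1.1, -1.4]
finger_gap: 0.0601
finger_force: 33.3
```

```bash
python3 -m inch '[[0.02,0.01,-0.015,0,255],[0.04,0.025,0,0,255],[0.04,0.025,0,0,255],[0.04,0.025,0,0,255],[0.03,0.02,0,0,255]]'
python3 -m inch '[[0.0115,0.005,0,0,255],[0,0,0,0,255],[0,0,0.02,0,255],[0,0,0,0,255],[0,0,0,0,255]]'
python3 - <<'E'
from h import *
from scipy.optimize import least_squares
s=observe();print(s['tcp_pos'],s['orientation']);p,d=viewer.camera('wrist');C=cam('wrist',s)
np.savez('pics/w10.npz',p=p,d=d,tcp=s['tcp_pos'],q=s['orientation'])
h=cv2.cvtColor(p,cv2.COLOR_RGB2HSV).astype(int);H,S,V=h[...,0],h[...,1],h[...,2]
K=viewer.camera_params('wrist');
# predicted coaster outline pixels
a=np.linspace(0,2*np.pi,24,endpoint=False);w=np.c_[.4405+.05*np.cos(a),-.139+.05*np.sin(a),np.full(24,.008)]
l=(w-C[2])@C[1];u=K['cx']-K['fx']*l[:,0]/l[:,2];v=K['cy']+K['fy']*l[:,1]/l[:,2]
print(np.round(np.c_[u,v]).astype(int).tolist())
for r in range(130,290,12): print(r,''.join('%4d'%V[r,c] for c in range(220,420,8)))
E
```

```text
time_s: 31.48
tcp_pos: [0.4496, -0.1421, 0.1136]
orientation: [0.001, 1.0, 0.0, -0.0]
contact_force: [0.2, 0.5, -1.1]
finger_gap: 0.0597
finger_force: 33.7
time_s: 32.1
tcp_pos: [0.4408, -0.1391, 0.0944]
orientation: [0.001, 1.0, -0.0, 0.0]
contact_force: [-0.5, -0.2, -1.8]
finger_gap: 0.0598
finger_force: 33.7
[ 0.44083452 -0.13906229  0.09439954] [ 7.51831470e-04  9.99999675e-01 -1.78414888e-04  2.31738326e-04]
[[319, 302], [337, 300], [353, 294], [368, 284], [380, 271], [388, 255], [391, 238], [390, 220], [384, 203], [373, 188], [358, 176], [339, 168], [319, 166], [299, 168], [281, 176], [266, 188], [255, 203], [248, 220], [247, 238], [251, 255], [259, 271], [271, 284], [285, 294], [302, 300]]
130  243 243 243 243 243 243 243 243 243 214 215 214 215 214 214 214 214 214 198 199 199 198 198 199 198
142  243 243 243 243 243 243 243 237 196 197 195 196 195 194 194 196 182 178 180 180 185 185 185 184 197
154  243 243 243 243 243 243 190 189 186 186 188 191 202 200 203 193 187 188 188 187 189 187 187 187 188
166  187 240 241 240 222 177 177 176 192 185 179 156 111 115 141 178 181 182 18
[... 375 characters left out ...]
82  80  85  84 104 110 114 111  76  70  74  76  81 122  91 188 203 203
226  187 189 188 188  80 127  83  83  86  93 181 189 189 190 191 182 122  87  73  73  78  79 176 192 192
238  205 203 204 206  80  99  81  83 170 187 188 188 191 191 191 192 192 166  91  81  78  83 191 201 202
250  200 202 202 202 160 136  87 104 186 188 189 190 190 192 191 193 192 191 122  78  87  81 194 197 234
262  212 213 212 214 213  87  85 159 188 188 191 192 193 191 192 193 192 192 140 112 106 200 219 243 243
274  192 191 193 191 191 153  92 108 188 190 190 191 191 192 191 193 192 195  93 113 197 242 242 242 243
286  187 189 187 190 188  93 105 114 130 209 212 212 211 212 213 211 200 101  93  91 131 243 244 243 243
```

Run:
```python
from h import *
from scipy.optimize import least_squares
f=np.load('pics/w10.npz');p=f['p'];C=cam('wrist',dict(tcp_pos=f['tcp'],orientation=f['q']))
V=p.max(2);m=cv2.morphologyEx((V<150).astype(np.uint8),cv2.MORPH_OPEN,np.ones((3,3)))
pts=[]
for r in range(172,270):
    x=np.where(m[r,235:405])[0]+235; pts+=[[x[0],r],[x[-1],r]]
q=plane(C,np.array(pts,float),.008)[:,:2]
o=least_squares(lambda a:np.hypot(*(q-a[:2]).T)-a[2],[.44,-.139,.05],loss='soft_l1',f_scale=.001);print(o.x,np.median(abs(o.fun)))
```

```text
[ 0.43978    -0.13757611  0.04915917] 0.000199109617193452
```

```bash
python3 -m inch '[[0.0007,0.0013,0.015,0,255],[0,0,0.01,0,255],[0,0,0.003,0,255],[0,0,0.001,0,255],[0,0,0,0,255]]'
python3 -m inch '[[0,0,0,0,255],[0,0,0.001,0,255],[0,0,0,0,255],[0,0,0.0005,0,255],[0,0,0,0,255]]'
python3 -m inch '[[0,0,0,0,255],[0,0,0.0005,0,255],[0,0,0,0,255],[0,0,0,0,255],[0,0,0,0,255]]'
```

```text
time_s: 32.78
tcp_pos: [0.4395, -0.1372, 0.0651]
orientation: [0.001, 1.0, -0.0, 0.0]
contact_force: [0.4, 0.3, -2.5]
finger_gap: 0.0598
finger_force: 33.7
time_s: 33.4
tcp_pos: [0.4394, -0.1371, 0.0636]
orientation: [0.001, 1.0, -0.0, 0.0]
contact_force: [-0.5, 1.4, -1.1]
finger_gap: 0.0596
finger_force: 33.7
time_s: 34.02
tcp_pos: [0.4396, -0.1371, 0.0635]
orientation: [0.001, 1.0, -0.0, 0.0]
contact_force: [-2.0, 1.8, 5.9]
finger_gap: 0.0602
finger_force: 34.3
```

```bash
python3 -m inch '[[0,0,0,0,80],[0,0,0,0,60],[0,0,0,0,30],[0,0,0,0,0],[0,0,0,0,0]]'
python3 -m inch '[[0,0,0,0,0],[0,0,-0.01,0,0],[0,0,-0.03,0,0],[0,0,-0.05,0,0],[0,0,-0.05,0,0]]'
python3 -m inch '[[0.025,-0.04,0,10.25,0],[0,0,0,10.25,0],[0,0,0,10.25,0],[0,0,0,10.25,0],[0,0,0,10.25,0]]'
python3 -m inch '[[0,0,0,10.25,0],[0,0,0,10.25,0],[0,0,0,10.25,0],[0,0,0,10.25,0],[0,0,0,10.25,0]]'
python3 -m inch '[[0,0,0,10.25,0],[0,0,0,10.25,0],[0,0,0,0,0],[0,0,0,0,0],[0,0,0,0,0]]'
python3 - <<'E'
from h import *
s=observe();print(s['tcp_pos'],s['orientation'],s['joints'][5])
Rt=R.from_quat(s['orientation']).as_matrix()
p,d=viewer.camera('wrist');np.savez('pics/w11.npz',p=p,d=d,tcp=s['tcp_pos'],q=s['orientation']);C=cam('wrist',s)
h=cv2.cvtColor(p,cv2.COLOR_RGB2HSV).astype(int);S,V=h[...,1],h[...,2]
m=((V<85)&(S<110)).astype(np.uint8)
c,_=cv2.findContours(m,cv2.RETR_EXTERNAL,cv2.CHAIN_APPROX_NONE)
for k in c:
    if cv2.contourArea(k)<300: continue
    q=plane(C,k[:,0].astype(float),.016);r=rect(q);print(k[:,0].min(0),k[:,0].max(0),r,'tool',(Rt.T@np.r_[r[0]-s['tcp_pos'][:2],0])[:2])
E
```

```text
time_s: 34.65
tcp_pos: [0.4393, -0.1371, 0.0629]
orientation: [0.001, 1.0, 0.0, -0.0]
contact_force: [-0.1, 0.4, -0.7]
finger_gap: 0.0854
finger_force: 0.0
time_s: 35.28
tcp_pos: [0.4391, -0.1369, 0.205]
orientation: [0.001, 1.0, -0.0, 0.0]
contact_force: [1.8, -0.1, -0.3]
finger_gap: 0.0854
finger_force: 0.0
time_s: 35.9
tcp_pos: [0.4143, -0.1771, 0.2038]
orientation: [0.436, 0.9, -0.0, 0.0]
contact_force: [0.2, 0.8, -0.2]
finger_gap: 0.0855
finger_force: 0.0
time_s: 36.52
tcp_pos: [0.4143, -0.1771, 0.2037]
orientation: [0.782, 0.623, 0.0, 0.0]
contact_force: [0.6, -0.0, 0.0]
finger_gap: 0.0856
finger_force: 0.0
time_s: 37.15
tcp_pos: [0.4142, -0.177, 0.2031]
orientation: [0.879, 0.477, 0.0, 0.0]
contact_force: [-0.3, 0.6, 0.6]
finger_gap: 0.0858
finger_force: 0.0
[ 0.41424535 -0.17703711  0.20312453] [8.78666915e-01 4.77435284e-01 1.26288304e-05 4.83395938e-05] -0.09310263723097914
[  0 293] [639 479] (array([ 0.283 , -0.3878]), array([0.9124, 0.3032]), -33.0088005065918) tool [-0.24824489  0.00456185]
[299 267] [335 377] (array([ 0.3405, -0.2914]), array([0.1407, 0.0379]), 56.88658142089844) tool [-0.13607763  0.0003528 ]
[  0 227] [ 25 343] (array([ 0.0814, -0.0778]), array([0.1494, 0.029 ]), 39.352928161621094) tool [-0.0978436  -0.33325764]
```

```bash
python3 -m inch '[[-0.04,0,0,0,0],[-0.05,0,0,0,0],[-0.046,0,0.03,0,0],[0,0,0.05,0,0],[0,0,0.05,0,0]]'
python3 -m inch '[[0,0,0.04,0,0],[0,0,0.02,0,0],[0,0,0.005,0,0],[0,0,0,0,0],[0,0,0,0,0]]'
python3 - <<'E'
from h import *
s=observe();print(s['tcp_pos'],s['orientation'],s['contact_force'])
Rt=R.from_quat(s['orientation']).as_matrix()
p,d=viewer.camera('wrist');np.savez('pics/w12.npz',p=p,d=d,tcp=s['tcp_pos'],q=s['orientation']);C=cam('wrist',s)
h=cv2.cvtColor(p,cv2.COLOR_RGB2HSV).astype(int);S,V=h[...,1],h[...,2]
m=((V<85)&(S<110))
for r in range(150,330,15):
    x=np.where(m[r,230:410])[0]+230
    if len(x): q=plane(C,[[x[0],r],[x[-1],r]],.016);print(r,x[0],x[-1],np.round((Rt.T@(q-s['tcp_pos']).T).T[:,:2],4).tolist())
E
```

```text
time_s: 37.83
tcp_pos: [0.3398, -0.2921, 0.0721]
orientation: [0.879, 0.476, 0.0, 0.001]
contact_force: [-0.2, 0.2, 0.0]
finger_gap: 0.0853
finger_force: 0.0
time_s: 38.45
tcp_pos: [0.3407, -0.2919, 0.0091]
orientation: [0.879, 0.477, 0.0, 0.001]
contact_force: [0.7, -0.0, 0.1]
finger_gap: 0.0854
finger_force: 0.0
[ 0.3406945 -0.2918526  0.0090783] [8.79043944e-01 4.76739489e-01 1.11420995e-04 1.09169737e-03] [ 0.69256228 -0.01538398  0.08972851]
165 266 362 [[0.0652, -0.0185], [0.0652, 0.0185]]
180 265 363 [[0.0594, -0.0191], [0.0594, 0.0191]]
195 266 362 [[0.0535, -0.019], [0.0535, 0.0189]]
210 266 361 [[0.0473, -0.0193], [0.0473, 0.0188]]
225 267 360 [[0.041, -0.0192], [0.041, 0.0186]]
240 268 360 [[0.0345, -0.0191], [0.0345, 0.0189]]
255 269 359 [[0.0278, -0.019], [0.0278, 0.0187]]
270 270 359 [[0.0209, -0.0189], [0.0209, 0.019]]
285 270 358 [[0.0138, -0.0192], [0.0138, 0.0189]]
300 270 357 [[0.0065, -0.0195], [0.0064, 0.0187]]
315 272 356 [[-0.0011, -0.019], [-0.0012, 0.0186]]
```

```bash
python3 -m inch '[[0,0,0.004,0,0],[0,0,0,0,60],[0,0,0,0,110],[0,0,0,0,255],[0,0,0,0,255]]' 40
python3 -m inch '[[0,0,0,0,255],[0,0,0,0,255],[0,0,0,0,255],[0,0,0,0,255],[0,0,0,0,255]]'
python3 -m inch '[[0,0,-0.005,0,255],[0,0,-0.01,0,255],[0,0,-0.03,0,255],[0,0,-0.03,0,255],[0,0,0,0,255]]'
```

```text
time_s: 39.12
tcp_pos: [0.3402, -0.2913, 0.0042]
orientation: [0.879, 0.477, 0.0, 0.0]
contact_force: [0.1, 1.0, 3.7]
finger_gap: 0.0387
finger_force: 40.8
time_s: 39.75
tcp_pos: [0.3403, -0.2913, 0.0043]
orientation: [0.879, 0.477, 0.0, 0.0]
contact_force: [-0.4, -0.1, 5.4]
finger_gap: 0.0391
finger_force: 41.0
time_s: 40.38
tcp_pos: [0.3412, -0.2926, 0.0815]
orientation: [0.879, 0.477, 0.0, 0.003]
contact_force: [0.3, -0.8, -1.7]
finger_gap: 0.0386
finger_force: 40.7
```

```bash
python3 -m inch '[[0,0,-0.04,10,255],[0,0,-0.04,10,255],[0,0,-0.02,10,255],[0,0,0,10,255],[0,0,0,10,255]]'
python3 -m inch '[[0,0,0,8.6,255],[0,-0.02,0,0,255],[0.01,-0.04,0,0,255],[0.015,-0.05,0,0,255],[0.015,-0.05,0,0,255]]'
python3 -m inch '[[0.015,-0.05,0,0,255],[0.015,-0.05,0,0,255],[0.015,-0.05,0,0,255],[0.015,-0.05,0,0,255],[0.017,-0.03,0,0,255]]'
python3 -m inch '[[0,-0.02,0,0,255],[0,0,0.04,0,255],[0,0,0.03,0,255],[0,0,0,0,255],[0,0,0,0,255]]'
python3 - <<'E'
from h import *
s=observe();print(s['tcp_pos'],s['orientation'],s['joints'][5])
Rt=R.from_quat(s['orientation']).as_matrix()
p,d=viewer.camera('wrist');np.savez('pics/w13.npz',p=p,d=d,tcp=s['tcp_pos'],q=s['orientation']);C=cam('wrist',s)
h=cv2.cvtColor(p,cv2.COLOR_RGB2HSV).astype(int);H,S,V=h[...,0],h[...,1],h[...,2]
m=(H>60)&(H<95)&(S>80);v,u=np.where(m);print(m.sum(),u.min(),u.max(),v.min(),v.max())
for r in range(v.min(),v.max(),18):
    x=np.where(m[r])[0]
    if len(x)>20: q=plane(C,[[x[0],r],[x[-1],r]],.005);print(r,x[0],x[-1],len(x),np.round(q[:,:2],4).tolist())
c=(u.min()+u.max())//2
for cc in (u.min()+15,u.min()+30,c,u.max()-30,u.max()-15):
    y=np.where(m[:,cc])[0];q=plane(C,[[cc,y[0]],[cc,y[-1]]],.005);print('col',cc,y[0],y[-1],np.round(q[:,:2],4).tolist())
E
```

```text
time_s: 41.0
tcp_pos: [0.3397, -0.2906, 0.1783]
orientation: [0.998, 0.058, -0.0, -0.0]
contact_force: [-0.6, -0.2, -1.4]
finger_gap: 0.0385
finger_force: 41.0
time_s: 41.62
tcp_pos: [0.3842, -0.1296, 0.1784]
orientation: [1.0, -0.013, -0.0, -0.0]
contact_force: [0.9, 0.3, -1.3]
finger_gap: 0.039
finger_force: 41.0
time_s: 42.25
tcp_pos: [0.467, 0.0986, 0.1783]
orientation: [1.0, -0.012, -0.001, -0.0]
contact_force: [0.2, -1.0, -1.1]
finger_gap: 0.0388
finger_force: 41.0
time_s: 42.88
tcp_pos: [0.469, 0.1157, 0.1098]
orientation: [1.0, -0.014, 0.0, -0.0]
contact_force: [-0.1, -1.3, -1.3]
finger_gap: 0.0387
finger_force: 41.0
[0.46904694 0.11573429 0.1097784 ] [ 9.99904294e-01 -1.38317728e-02  2.89028669e-04 -2.18169610e-05] 1.5940076924096596
8746 232 392 133 462
133 247 351 95 [[0.5432, 0.1615], [0.5412, 0.0905]]
151 248 390 143 [[0.5311, 0.1618], [0.5285, 0.0635]]
169 249 389 39 [[0.5187, 0.1622], [0.516, 0.0637]]
187 250 388 37 [[0.5059, 0.1626], [0.5032, 0.064]]
205 251 386 36 [[0.4926, 0.1631], [0.4899, 0.065]]
223 252 385 36 [[0.4789, 0.1636], [0.4763, 0.0652]]
241 253 384 36 [[0.4648, 0.1641], [0.4621, 0.0655]]
259 254 382 35 [[0.4501, 0.1646], [0.4474, 0.0665]]
277 255 381 34 [[0.4349, 0.1651], [0.4322, 0.0668]]
col 247 133 138 [[0.5432, 0.1615], [0.5399, 0.1617]]
col 262 133 288 [[0.5429, 0.1512], [0.4251, 0.1604]]
col 312 133 161 [[0.5419, 0.1171], [0.523, 0.1177]]
col 362 134 161 [[0.5403, 0.083], [0.5221, 0.0828]]
col 377 134 289 [[0.5401, 0.0728], [0.4218, 0.0696]]
```

```bash
python3 -m inch '[[-0.012,0.0005,0.02,0.3,255],[0,0,0.03,0,255],[0,0,0.03,0,255],[0,0,0.012,0,255],[0,0,0.004,0,255]]'
python3 -m inch '[[0,0,0.001,0,255],[0,0,0,0,255],[0,0,0.001,0,255],[0,0,0,0,255],[0,0,0,0,255]]'
python3 -m inch '[[0,0,0.0005,0,255],[0,0,0,0,255],[0,0,0.0005,0,255],[0,0,0,0,255],[0,0,0,0,255]]'
```

```text
time_s: 43.55
tcp_pos: [0.4575, 0.1153, 0.0134]
orientation: [1.0, -0.017, 0.0, -0.0]
contact_force: [1.1, 0.3, 0.2]
finger_gap: 0.0389
finger_force: 41.0
time_s: 44.18
tcp_pos: [0.457, 0.1153, 0.0111]
orientation: [1.0, -0.017, 0.0, -0.0]
contact_force: [0.4, -0.6, -1.5]
finger_gap: 0.039
finger_force: 41.0
time_s: 44.8
tcp_pos: [0.4569, 0.1152, 0.0099]
orientation: [1.0, -0.017, -0.0, -0.0]
contact_force: [1.1, -0.4, -1.4]
finger_gap: 0.039
finger_force: 41.0
```

```bash
python3 -m inch '[[0,0,0.0005,0,255],[0,0,0,0,255],[0,0,0,0,255],[0,0,0,0,255],[0,0,0,0,255]]'
python3 -m inch '[[0,0,0.0004,0,255],[0,0,0,0,255],[0,0,0,0,255],[0,0,0,0,255],[0,0,0,0,255]]'
```

```text
time_s: 45.42
tcp_pos: [0.4569, 0.1153, 0.0095]
orientation: [1.0, -0.017, 0.0, -0.0]
contact_force: [0.2, -1.4, -0.5]
finger_gap: 0.0388
finger_force: 41.0
time_s: 46.05
tcp_pos: [0.457, 0.1153, 0.0093]
orientation: [1.0, -0.017, 0.0, 0.0]
contact_force: [-2.9, 0.4, 5.2]
finger_gap: 0.0392
finger_force: 41.7
```

```bash
python3 -m inch '[[0,0,0,0,110],[0,0,0,0,110],[0,0,0,0,110],[0,0,0,0,110],[0,0,0,0,110]]'
python3 -m inch '[[0,0,-0.005,0,110],[0,0,-0.01,0,110],[0,0,-0.03,0,110],[0,0,-0.05,0,110],[0,0,-0.05,0,0]]'
python3 -m inch '[[0,0,-0.05,0,0],[0.05,0,-0.03,0,0],[0,0,0,0,0],[0,0,0,0,0],[0,0,0,0,0]]'
python3 - <<'E'
from h import *
s=observe();print(s['tcp_pos']);p,d=viewer.camera('wrist');C=cam('wrist',s)
h=cv2.cvtColor(p,cv2.COLOR_RGB2HSV).astype(int);H,S,V=h[...,0],h[...,1],h[...,2]
g=(H>60)&(H<95)&(S>80);c=biggest(g);print('lining',rect(plane(C,c,.005)))
x0,y0=c.min(0).astype(int);x1,y1=c.max(0).astype(int)
m=(V<60)&(S<110);c=biggest(m,(x0,y0,x1,y1));print('remote',rect(plane(C,c,.021)),c.min(0),c.max(0))
r=(p[...,0]>140)&(p[...,1]<70)&(p[...,2]<70);v,u=np.where(r[y0:y1,x0:x1]);print('red button px',len(u), plane(C,[[u.mean()+x0,v.mean()+y0]],.021) if len(u) else '')
# scene depth heights of the standing things + remote
for n in('top',):
    p,d=viewer.camera(n);Ct=cam(n);v,u=np.where(d>0);x=cloud(Ct,np.c_[u,v],d)
    for nm,o,lo in(('vase',(.541,.453),.14),('teapot',(.517,-.456),.135),('tumbler',(.440,-.138),.085),('jar',(.6518,.2455),.09),('pig',(.3573,.2902),.03)):
        k=(np.hypot(x[:,0]-o[0],x[:,1]-o[1])<.06)&(x[:,2]>lo)&(x[:,2]<.2);y=x[k];print(nm,k.sum(),(y.min(0)+y.max(0))/2 if k.any() else '')
E
```

```text
time_s: 46.68
tcp_pos: [0.4569, 0.1152, 0.009]
orientation: [1.0, -0.017, -0.0, 0.0]
contact_force: [-0.1, 0.7, -0.5]
finger_gap: 0.0483
finger_force: 0.0
time_s: 47.3
tcp_pos: [0.4567, 0.1153, 0.1561]
orientation: [1.0, -0.017, 0.0, -0.0]
contact_force: [0.4, -0.5, 0.0]
finger_gap: 0.0652
finger_force: 0.0
time_s: 47.92
tcp_pos: [0.5053, 0.1136, 0.2328]
orientation: [1.0, -0.017, -0.001, 0.0]
contact_force: [0.6, -0.5, -0.5]
finger_gap: 0.0851
finger_force: 0.0
[0.50532403 0.11364416 0.2328043 ]
lining (array([0.4575, 0.115 ]), array([0.1665, 0.098 ]), -2.0952911376953125)
remote (array([0.4559, 0.114 ]), array([0.1419, 0.0399]), -2.1504669189453125) [300. 179.] [338. 302.]
red button px 52 [[0.51252896 0.12246156 0.021     ]]
vase 210 [0.53996448 0.45437815 0.15481384]
teapot 185 [ 0.51858135 -0.45467776  0.14966703]
tumbler 153 [ 0.43846392 -0.13381528  0.098245  ]
jar 501 [0.65762585 0.24584569 0.10459829]
pig 290 [0.35866279 0.29053655 0.06593616]
```

```bash
python3 -c "
from cell import order; print(order.sign_off())"
```

```text
the job is handed in; nothing more can be done
None
```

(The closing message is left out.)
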